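# Find the high spot of a feed wheel and chock it there

## Task

The mailing machine's rubber feed wheel thumps, so it has been put on the sloping run-out stand. Slide the dial indicator fully home against its stop so that its sprung plunger bears on the tyre, then turn the wheel (it has a crank knob) to find its highest spot on the dial, and leave it with that spot, not the lesser swelling, under the plunger. Then push the orange wedge, thin end first, up the slope under the wheel's lower edge until it jams tight, so that the wheel is chocked with the dial still showing the high spot, and let go without disturbing the other things on the worktop.

Things in the scene. Friction and masses are not known exactly. Their poses are not given: they have to be found in the camera images.
- wheel_axis (a point): Point on the run-out stand's deck where the wheel's spindle leaves it. Axes: x straight up the deck's slope, y level along the deck to the robot's left, z out of the deck along the spindle, leaning 25 degrees from vertical towards the robot. The wedge goes up the line y = 0 from the deck's lower edge, between two scribed lines.
- stand: The fixed stand: aluminium deck plate on a grey casting, sloping 25 degrees towards the robot. Origin on the worktop straight below wheel_axis, which is 72 mm higher. Seen from wheel_axis the deck reaches 115 mm down the slope (its lower edge is 23 mm above the worktop), 85 mm up it, 80 mm to +y, 205 mm to -y.
- wheel: Grey hub with crank knob and black tyre, spinning on the spindle both ways without limit; friction of 0.1 N m holds it at any angle. Origin at wheel_axis, z along the spindle, x towards the crank knob. The hub's face is 37 mm above the deck; a flat steel nut on it, 24 mm across, reaches 40 mm.
- crank_grip (a point): Where to grip the black crank knob on the wheel's face: on the knob's axis, 62 mm above the deck and 30 mm from the spindle axis. The knob is round, 16 to 17 mm in diameter, stands square to the deck from 40 to 70 mm above it and is free to spin on its pin. Carried in a circle about the spindle it turns the wheel.
- indicator (a joint): Travel of the indicator's carriage in m along the deck's +y, towards the wheel: 0 backed off, 0.040 home against its stop; starts between 0 and 0.012. Friction of 5 N holds it where it is left. At home the plain rim presses the plunger in by nearly 4 mm.
- indicator_grip (a point): On the centre line of the blue upright grip at the outer end of the indicator's carriage, by which it is pushed: 14 mm along the deck's x, 20 mm along the deck's y, its top 48 mm above the deck, this point 38 mm. The black dial (48 mm across, 34 mm above the deck) stands 7 mm from it on the wheel's side.
- gauge (a joint): How far the indicator's plunger is pressed in, m: 0 fully out, 0.0125 bottomed; its spring gives 1 N at first, 0.15 N more per mm. At home it reads 0.0036 on the plain rim, up to 0.0058 on the lesser swelling and 0.0086 on the high spot. The red needle turns clockwise 23 degrees per mm; long marks are 1 mm apart.
- plunger_tip (a point): Front of the plunger's 8 mm steel ball, which touches the tyre; it points along the deck's +y at the spindle, 22 mm above the deck, on the wheel's -y side. It is 56 mm from the axis on the plain rim, 58 mm on the lesser swelling, 60.6 mm at the middle of the high spot.
- wedge: Loose orange plastic wedge, 52 mm long, about 60 g. Origin at the centre of its underside, x towards its thin end. The taper is 26 mm wide, 4 mm thick at the thin end (x = +26 mm), 11 mm thick 36 mm further back, where the heel begins. Starts flat on the worktop, left of the stand.
- wedge_grip (a point): Centre of the wedge's heel, an upright block 16 mm long (wedge's x), 22 mm wide (y), 36 mm tall; 18 mm above the underside and 44 mm behind the thin end. With the wedge jammed the thin end is about 34 mm from the spindle axis and this point about 78 mm.
- wedge_tip (a point): Middle of the wedge's thin end, on its underside.
- tyre_centre (a point): Centre of the black rubber tyre: 56 mm radius, from 8 to 36 mm above the deck, so an 8 mm gap is under it. It has two swollen patches on the rim, smooth and symmetric: the high spot 5 mm proud and 50 degrees wide, the lesser 2 mm and 35 degrees, 138 degrees apart. Where they are differs each time: the tyre was fitted to the hub at random.
- staple_remover: Black staple remover, 60 mm long, a bystander to be left alone.
- staple_box: Small dark carton 62 x 40 x 22 mm, a bystander.
- marker: Black marker pen 141 mm long, a bystander.
- sticky_notes: Yellow pad of sticky notes 75 mm square, a bystander.
Mind the look-alikes: they are no part of the job. Several things have the shape of the wedge; the one meant has the colours described above.

How it is judged:
By the outcome, as a careful person would: the job done as asked, in the order asked, and still so for the second after the job is handed in, with the robot touching nothing.
It also fails if it takes over 72 s, if anything falls off the work surface, if the arm or the gripper's body presses on something with over 40 N, if the wrist force passes 120 N, or if a joint passes its speed limit or range.

## Robot

A 7-joint arm with a two-finger parallel gripper is mounted at the origin on a cart in front of the work surface, level with it; the furniture and walls round the work are solid. World frame = base frame: x ahead of the robot, y to its left, z up, the work surface at z = 0. Lengths are in m, angles in rad, forces in N, time in s.
With the tool pointing down it reaches from about 0.425 to 0.825 m from the base axis. Payload 3.6 kg.
Tool frame: the origin (TCP) lies where the fingers leave the gripper's body, on its centre line; the fingertips stand 73 mm ahead of it and the grasp point (between the pads) lies 54 mm ahead of it; z points along the fingers, y is the line along which they close (so a half turn about z gives the same grasp; the last joint's range is limited). The gripper opens to 85 mm and grips with 20 to 120 N. Pads are 22 mm wide; open, the fingers measure 114 mm over their backs; the gripper's body (76 mm by 85 mm) begins 54 mm behind the grasp point. The pads swing forward as they close: fully open they stand 13 mm farther back than shut.
Start: joints at [1.077, 0.615, -0.013, 1.423, 0.008, 1.103, -0.04], TCP at [0.293, -0.58, 0.304] pointing down, gripper open.
Joint ranges: [-3.12, 3.12], [-0.3, 2.06], [-1.34, 1.32], [0.26, 2.42], [-1.36, 4.5], [0.01, 1.98], [-2.84, 2.84]. Speed limits (rad/s): [2.79, 2.79, 3.14, 3.14, 3.14, 3.14, 3.14].

## Interface

Orientations are given as a unit quaternion [x, y, z, w].
In Python, from station import arm, snapshot, camera_info, ticket gives the robot as it stands. Calls block until the motion is done:
- arm.movep(position, orientation): joint-space move of the TCP to a pose.
- arm.line_to(position, velocity=0.15, ori=None): straight line of the TCP; ori=None keeps the orientation; velocity is the mean speed in m/s.
- arm.move_j(angles): joint-space move.
- arm.move_gripper(opening, effort=None): opening from 0.0 (shut) to 1.0 (fully open); effort is the grip in N (None keeps the last); returns when the fingers have stopped.
- arm.pause(seconds).
- arm.ik(position, orientation): joint angles nearest the present ones, or None.
- snapshot(name): name is "side" or "top" or "wrist"; returns the picture (400x640x3 uint8, blue, green, red); there is no depth.
- camera_info(name): a dict with "fx", "fy", "cx", "cy" (pixels), "dist_coeffs" ([k1, k2, p1, p2, k3] as OpenCV has them; the pictures are not rectified), "R" (3x3) and "t" (3): a world point X has camera coordinates R X + t; the wrist camera has in their place "T_tool_cam" (4x4, takes a point from camera to tool coordinates, whose origin is the TCP and whose axes are the flange's). Camera axes: x right, y down, z forward; pixel columns grow to the right and rows downward; lengths in m; the calibration is good to about 2 mm. A picture is of the moment at which its call begins: read the wrist's pose just before it. camera_info takes no time and is no camera call.
A pose or a line that the arm cannot do raises arm.MotionError and nothing moves.
- ticket.finish_job(): hands the job in; it is judged then, once.
Readings, each from a call of its own:
- arm.read_time(): time.
- arm.read_joint_positions(): joint angles.
- arm.read_dq(): joint speeds.
- arm.read_effort(): joint torques, N m.
- arm.read_tool_pos(): TCP position.
- arm.read_eef_rot(): TCP orientation.
- arm.read_ft_force(): force on the tool from outside, world axes, zero at the start.
- arm.read_wrist_torque(): the same for the moment, N m.
- arm.read_opening(): opening from 0.0 (shut) to 1.0 (fully open).
- arm.read_finger_force(): force on a finger pad.
Only numpy, scipy, OpenCV 4.12 (cv2) and the standard library are available. Lean on these libraries where they do the work, as an engineer would, in place of code of your own. Each camera call takes 0.05 s, during which the arm holds its last target. There are 200 camera calls.

## Working session

There is one attempt and no reset: what is moved stays moved. The work goes in short steps, each a Python script; the robot and the scene stay as the last script left them, time stands still between calls to the robot, and variables do not carry over. Pictures are saved under pics/ and viewed, at most 10 in all, crops included, and the job is handed in when it is done.

```bash
mkdir -p pics; ls; python3 - <<'E'
from station import arm, snapshot, camera_info
import cv2, numpy as np
a=snapshot("side");b=snapshot("top")
cv2.imwrite("pics/side.png",a);cv2.imwrite("pics/top.png",b)
for n in("side","top","wrist"):print(n,camera_info(n))
print(arm.read_time(),arm.read_tool_pos(),arm.read_eef_rot())
E
```

```text
pics
side {'fx': 486.1505496738364, 'fy': 486.1505496738364, 'cx': 324.8181535285928, 'cy': 200.65717842510412, 'dist_coeffs': array([-0.13044039,  0.        ,  0.        ,  0.        ,  0.        ]), 'R': array([[-0.93130714, -0.36414704,  0.00799592],
       [-0.2224209 ,  0.55118371, -0.80419243],
       [ 0.28843708, -0.75072861, -0.59431524]]), 't': array([0.57492898, 0.20952791, 1.31469747])}
top {'fx': 421.82940851151625, 'fy': 421.82940851151625, 'cx': 317.91980566232706, 'cy': 193.01413544599768, 'dist_coeffs': array([-0.06829022,  0.        ,  0.        ,  0.        ,  0.        ]), 'R': array([[-0.01607146, -0.99978737,  0.01291969],
       [-0.99422641,  0.01460836, -0.10630351],
       [ 0.10609218, -0.01455355, -0.99424979]]), 't': array([0.02117296, 0.59386322, 1.21663133])}
wrist {'fx': 335.37629176672306, 'fy': 335.37629176672306, 'cx': 320.69449508236806, 'cy': 194.41768783111993, 'dist_coeffs': array([-0.05329656,  0.        ,  0.        ,  0.        ,  0.        ]), 'T_tool_cam': array([[-3.99615473e-04, -9.59554336e-01, -2.81523209e-01,
         7.06588655e-02],
       [ 9.99999905e-01, -3.34093398e-04, -2.80739434e-04,
         2.05977147e-04],
       [ 1.75329696e-04, -2.81523295e-01,  9.59554378e-01,
        -7.01487370e-02],
       [ 0.00000000e+00,  0.00000000e+00,  0.00000000e+00,
         1.00000000e+00]])}
0.1 [ 0.29229068 -0.57997605  0.30281605] [ 9.72876944e-01  2.31320158e-01 -2.82626512e-04 -1.16496800e-03]
```

View pics/side.png

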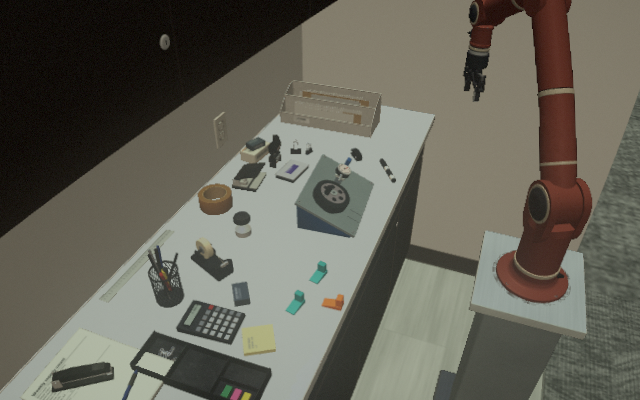

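View pics/top.png

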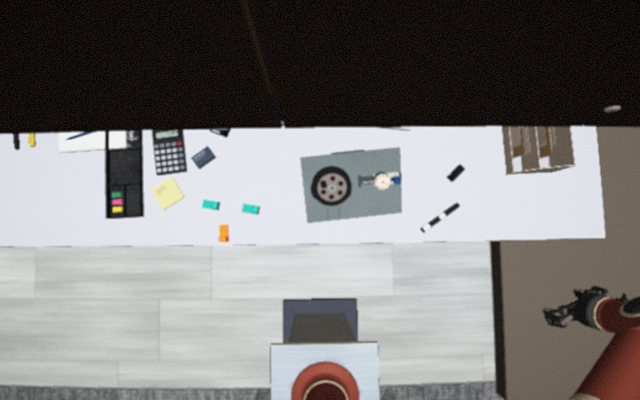

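The top view shows the wheel at about (331,186), the indicator at about (383,181) with its blue grip at about (396,178), and the deck corners at roughly (301,158), (400,148), (403,212) and (307,222).

Three things are wedge-shaped: orange at (224,233) in top and (333,302) in side, and teal at (211,205) and (250,209) in top. The orange one fits the description. I'll confirm it in a close-up before reaching for it.

```bash
cat > h.py <<'E'
from station import arm, snapshot, camera_info, ticket
import cv2, numpy as np
from scipy.spatial.transform import Rotation as Ro
A=np.deg2rad(25)
def campose(n, tool=None):
    c=camera_info(n)
    if n=="wrist":
        T=np.eye(4);p,q=tool;T[:3,:3]=Ro.from_quat(q).as_matrix();T[:3,3]=p
        T=T@c["T_tool_cam"]; R=T[:3,:3].T; return c,R,-R@T[:3,3]
    return c,np.array(c["R"]),np.array(c["t"])
def K(c): return np.array([[c["fx"],0,c["cx"]],[0,c["fy"],c["cy"]],[0,0,1.]])
def ray(n,px,tool=None):
    c,R,t=campose(n,tool)
    u=cv2.undistortPoints(np.array(px,float).reshape(-1,1,2),K(c),c["dist_coeffs"])[:,0]
    return -R.T@t, np.c_[u,np.ones(len(u))]@R
def cast(n,px,p0,nrm=(0,0,1),tool=None):   # onto plane through p0
    if np.isscalar(p0): p0=(0,0,p0)
    o,d=ray(n,px,tool); nrm=np.array(nrm)
    return o+d*(((np.array(p0)-o)@nrm)/(d@nrm))[:,None]
def proj(n,P,tool=None):
    c,R,t=campose(n,tool)
    return cv2.projectPoints(np.array(P,float).reshape(-1,1,3),cv2.Rodrigues(R)[0],t,K(c),c["dist_coeffs"])[0][:,0]
def deckR(yaw): return (Ro.from_euler('z',yaw)*Ro.from_euler('y',-A)).as_matrix()
def toolq(Rd,phi):  # tool down the deck normal; tool x at angle phi (in deck plane) from deck x
    return (Ro.from_matrix(Rd)*Ro.from_euler('z',phi)*Ro.from_euler('x',np.pi)).as_quat()
def look(name):
    tool=(arm.read_tool_pos(),arm.read_eef_rot()); im=snapshot("wrist"); cv2.imwrite(f"pics/{name}.png",im)
    np.savez(f"pics/{name}.npz",p=tool[0],q=tool[1]); return im,tool
def load(name):
    z=np.load(f"pics/{name}.npz"); return cv2.imread(f"pics/{name}.png"),(z["p"],z["q"])
E
python3 - <<'E'
from h import *
im=cv2.imread("pics/top.png")
zl,zh=.072-.115*np.sin(A),.072+.085*np.sin(A)
c=np.r_[cast("top",[(301,158),(400,148)],zh),cast("top",[(403,212),(307,222)],zl)]
print(c.round(3)); 
yv=[c[0]-c[1],c[3]-c[2]]; print(np.linalg.norm(yv,axis=1),[np.degrees(np.arctan2(-v[0],v[1])) for v in yv])
yaw=np.mean([np.arctan2(-v[0],v[1]) for v in yv]);Rd=deckR(yaw)
D=np.array([[.085,.08,0],[.085,-.205,0],[-.115,-.205,0],[-.115,.08,0]])
W=c-D@Rd.T; print(W.round(3),W.mean(0),np.degrees(yaw))
hub=cast("top",[(331,186)],W.mean(0)+.037*Rd[:,2],Rd[:,2]); print("hub->axis",hub-.037*Rd[:,2])
hsv=cv2.cvtColor(im,cv2.COLOR_BGR2HSV)
m=cv2.inRange(hsv,(3,150,120),(18,255,255)); m[260:]=0
n,l,s,ce=cv2.connectedComponentsWithStats(m)
for i in range(1,n):
    if s[i,4]>15: print(s[i],ce[i],cast("top",[ce[i]],.01))
q=toolq(Rd,np.pi)
for phi in (0,np.pi/2,np.pi,-np.pi/2):
  print(phi,arm.ik(W.mean(0)+Rd@[0,-.05,.25],toolq(Rd,phi)))
E
```

```text
[[ 0.685  0.059  0.108]
 [ 0.71  -0.221  0.108]
 [ 0.534 -0.241  0.023]
 [ 0.509  0.046  0.023]]
[0.28092929 0.28742464] [np.float64(5.136666258913284), np.float64(5.004997622147424)]
[[ 0.616 -0.028  0.072]
 [ 0.616 -0.023  0.072]
 [ 0.62  -0.027  0.072]
 [ 0.62  -0.025  0.072]] [ 0.61786996 -0.02579697  0.072     ] 5.070831940530353
hub->axis [[ 0.62074748 -0.02222419  0.07348381]]
[220 226   8  15 112] [223.4375     233.10714286] [[0.4802781  0.29552147 0.01      ]]
0 [ 0.26413237  0.31840126 -0.12409583  2.05798349 -0.18580989  0.34854826
 -1.16646858]
1.5707963267948966 [ 0.48790872  0.34026027 -0.42019773  2.05192003  0.14408948  0.35083515
  0.08288211]
3.141592653589793 [ 0.72232774  0.39677012 -0.75077411  2.04601488  0.52684557  0.40504383
  1.28418175]
-1.5707963267948966 [-0.01117623  0.32106375  0.23668079  2.06560076 -0.53234709  0.38910951
 -2.39775769]
```

```bash
cat >> h.py <<'E'
Rd=deckR(np.radians(5.07)); W=np.array([.619,-.024,.072])
def d2w(p): return W+Rd@np.array(p,float)
def w2d(p): return (np.atleast_2d(p)-W)@Rd
E
python3 - <<'E'
from h import *
for p in [(0,-.16,.092),(0,-.12,.092),(.03,0,.116),(-.03,0,.116),(0,.03,.116),(0,-.03,.116)]:
  print(p,[arm.ik(d2w(p),toolq(Rd,f)) is not None for f in (-np.pi/2,-np.pi/4)])
arm.movep(d2w([0,-.08,.2]),toolq(Rd,-np.pi/2))
look("w1"); print(arm.read_time(),w2d(arm.read_tool_pos()))
E
```

```text
(0, -0.16, 0.092) [True, True]
(0, -0.12, 0.092) [True, True]
(0.03, 0, 0.116) [True, True]
(-0.03, 0, 0.116) [True, True]
(0, 0.03, 0.116) [True, True]
(0, -0.03, 0.116) [True, True]
2.1167 [[ 1.50350601e-04 -8.09892124e-02  2.00121103e-01]]
```

View pics/w1.png

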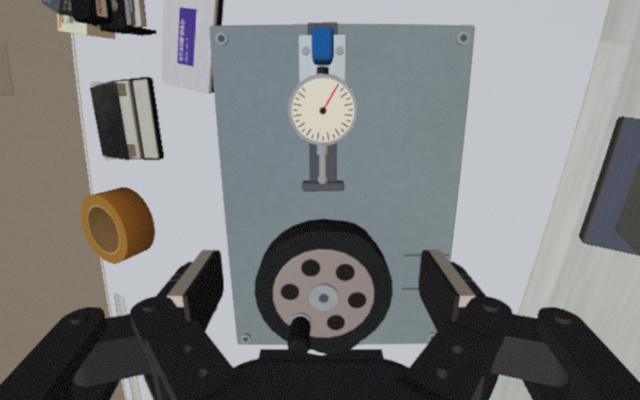

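The wrist view has image up as deck -y. The nut is at (323,297), the knob base at (300,325), the dial at (323,110), and the blue grip's top at (322,47). Next I'll measure these and read the tyre profile.

```bash
python3 - <<'E'
from h import *
im,t=load("w1")
def dk(px,h): return w2d(cast("wrist",px,d2w([0,0,h]),Rd[:,2],t)).round(4)
hsv=cv2.cvtColor(im,cv2.COLOR_BGR2HSV)
print("nut",dk([(323,297)],.04)); print("knob base",dk([(300,322)],.04))
m=cv2.inRange(hsv,(105,150,60),(125,255,255)); m[:, :260]=0; m[:,400:]=0;m[100:]=0
x,y,w,h=cv2.boundingRect(m); print("blue",x,y,w,h, dk([(x,y),(x+w,y),(x+w,y+h),(x,y+h),(x+w/2,y+h/2)],.048))
print("corner screws",dk([(222,37),(463,37),(245,338)],0.001))
print("dial",dk([(323,110)],.034))
# tyre profile
g=im.max(2); c0=w2d(cast("wrist",[(323,297)],d2w([0,0,.04]),Rd[:,2],t))[0]
rs=np.arange(.046,.072,.0002); out=[]
for a in range(0,360,6):
    P=[d2w([c0[0]+r*np.cos(np.radians(a)),c0[1]+r*np.sin(np.radians(a)),.036]) for r in rs]
    px=proj("wrist",P,t).astype(np.float32); v=cv2.remap(g,px[:,:1],px[:,1:],1)[:,0].astype(float)
    out.append((a,round(1e3*rs[np.argmax(v>70)],1)))
print(out)
E
```

```text
nut [[-0.0021 -0.0009  0.04  ]]
knob base [[0.0166 0.0226 0.04  ]]
blue 312 27 21 37 [[ 0.0048 -0.1944  0.048 ]
 [-0.008  -0.1944  0.048 ]
 [-0.0082 -0.1729  0.048 ]
 [ 0.005  -0.1729  0.048 ]
 [-0.0016 -0.1838  0.048 ]]
corner screws [[ 0.0734 -0.1968  0.001 ]
 [-0.1074 -0.1972  0.001 ]
 [ 0.0734  0.0712  0.001 ]]
dial [[-0.002  -0.1442  0.034 ]]
[(0, np.float64(54.8)), (6, np.float64(54.4)), (12, np.float64(54.6)), (18, np.float64(54.4)), (24, np.float64(54.6)), (30, np.float64(54.4)), (36, np.float64(54.6)), (42, np.float64(54.4)), (48, np.float64(54.6)), (54, np.float64(54.8)), (60, np.float64(58.8)), (66, np.float64(46.0)), (72, np.float64(46.0)), (78, np.float64(54.8)), (84, np.float64(55.4)), (90, np.float64(57.0)), (96, np.float64(46.0)), (102, np.float64(46.0)), (108, np.float64(46.0)), (114, np.float64(58.0)), (120, np.float64(56.2)), (126, np.float64(54.8)), (132, np.float64(54.8)), (138, np.float64(54.6)), (144, np.float64(54.8)), (150, np.float64(54.6)), (156, np.float64(55.0)), (162, np.float64(54.8)), (168, np.float64(55.0)), (174, np.float64(54.8)), (180, np.float64(55.2)), (186, np.float64(55.2)), (192, np.float64(55.4)), (198, np.float64(55.4)), (204, np.float64(55.6)), (210, np.float64(56.2)), (216, np.float64(57.4)), (222, np.float64(58.6)), (228, np.float64(60.2)), (234, np.float64(61.4)), (240, np.float64(63.6)), (246, np.float64(64.6)), (252, np.float64(65.0)), (258, np.float64(64.6)), (264, np.float64(64.2)), (270, np.float64(64.6)), (276, np.float64(64.2)), (282, np.float64(64.0)), (288, np.float64(63.4)), (294, np.float64(62.8)), (300, np.float64(62.0)), (306, np.float64(60.8)), (312, np.float64(60.0)), (318, np.float64(58.4)), (324, np.float64(57.2)), (330, np.float64(56.0)), (336, np.float64(55.2)), (342, np.float64(55.2)), (348, np.float64(55.0)), (354, np.float64(54.8))]
```

Measured positions, in the deck frame about the axis:
- **Axis:** offset by (-2,-1) mm from my estimate, so I'll correct it.
- **Knob:** at about 51°.
- **Lesser swelling:** at about 246°.
- **High spot:** at about 106°, partly hidden by the gripper.
- **Indicator grip:** at y = -183 mm.

Next I'll slide the indicator home.

```bash
cat >> h.py <<'E'
W=W+Rd@[-.0018,-.001,0]
E
python3 - <<'E'
from h import *
q=toolq(Rd,-np.pi/2); y0=-.183
arm.move_gripper(.5,30)
arm.movep(d2w([0,y0,.14]),q); arm.line_to(d2w([0,y0,.092]),.1)
arm.move_gripper(0); print("open",arm.read_opening(),arm.read_finger_force())
f0=arm.read_ft_force(); 
arm.line_to(d2w([0,y0+.026,.092]),.08)
for i in range(27,46):
    arm.line_to(d2w([0,y0+i*.001,.092]),.03)
    f=Rd.T@(np.array(arm.read_ft_force())-f0); print(i,f.round(1),w2d(arm.read_tool_pos())[0].round(4)[:2])
    if f[1]<-22: break
print(arm.read_time())
E
```

```text
open 0.1577539116003533 32.91047394275665
27 [-0.3 -3.8  2.7] [ 0.0009 -0.1579]
28 [-0.4 -5.7  1.6] [ 0.0008 -0.1577]
29 [-0.2 -6.1  1.4] [ 0.0008 -0.1568]
30 [-0.5 -5.3  2.4] [ 0.0008 -0.1559]
31 [-0.6 -5.   1.2] [ 0.0008 -0.1549]
32 [ 0.3 -6.6  1.5] [ 0.0008 -0.1539]
33 [ 0.4 -6.2  1.4] [ 0.0008 -0.1529]
34 [ 0.8 -5.1  2. ] [ 0.0008 -0.1519]
35 [ 0.4 -5.3  2. ] [ 0.0008 -0.1509]
36 [ 0.2 -6.6  1.3] [ 0.0008 -0.1502]
37 [-0.2 -6.7  1.5] [ 0.0008 -0.1495]
38 [ 0.5 -5.9  0.4] [ 0.0008 -0.1487]
39 [-0.9 -6.8  1.6] [ 0.0008 -0.1478]
40 [ 0.1 -6.5  1.1] [ 0.0008 -0.1469]
41 [-0.2 -7.8  0.4] [ 0.0008 -0.1466]
42 [ 0.8 -9.  -0.8] [ 0.0007 -0.1465]
43 [  0.2 -10.   -0.9] [ 0.0007 -0.1464]
44 [ -0.4 -11.3  -1.7] [ 0.0007 -0.1463]
45 [ -0.1 -12.1  -2.9] [ 0.0007 -0.1462]
9.375
```

```bash
python3 - <<'E'
from h import *
q=toolq(Rd,-np.pi/2)
arm.line_to(d2w([0.0007,-.1462,.092]),.05); arm.move_gripper(.5)
arm.line_to(d2w([0,-.1462,.15]),.15)
arm.movep(d2w([0,.075,.2]),q); look("w2"); print(arm.read_time())
E
```

```text
11.575
```

View pics/w2.png

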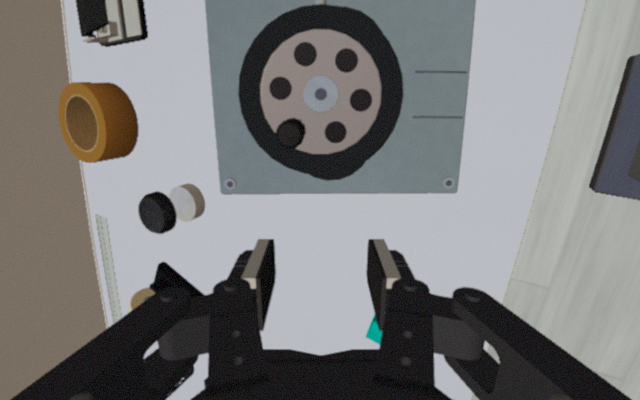

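The whole wheel is clear in this view. The nut is at (321,94), the knob at (291,133), and the big swelling at about (335,178), with the scribed lines on the right.

```bash
python3 - <<'E'
from h import *
im,t=load("w2")
def dk(px,h): return w2d(cast("wrist",px,d2w([0,0,h]),Rd[:,2],t)).round(4)
print("nut",dk([(321,94)],.04)); k=dk([(291,133)],.07)[0];print("knob",k)
c0=dk([(321,94)],.04)[0]; print("knob ang",np.degrees(np.arctan2(k[1]-c0[1],k[0]-c0[0])),np.hypot(*(k-c0)[:2]))
print("scribed",dk([(416,72),(467,73),(414,117),(463,117)],0))
g=im.max(2); rs=np.arange(.050,.072,.0002); A_=np.arange(0,360,3);o=[]
for a in A_:
    P=[d2w([c0[0]+r*np.cos(np.radians(a)),c0[1]+r*np.sin(np.radians(a)),.034]) for r in rs]
    px=proj("wrist",P,t).astype(np.float32); v=cv2.remap(g,px[:,:1],px[:,1:],1)[:,0].astype(float)
    o.append(1e3*rs[np.argmax(v>70)])
o=np.array(o); print([(int(a),round(x,1)) for a,x in zip(A_,o)])
s=(A_>=70)&(A_<=140); b=np.clip(o[s]-56.5,0,None); print("high spot", (A_[s]*b).sum()/b.sum())
E
```

```text
nut [[-0.0009  0.0001  0.04  ]]
knob [0.0169 0.0226 0.07  ]
knob ang 51.65208730152574 0.028689545134072795
scribed [[-0.0738 -0.0168  0.    ]
 [-0.1135 -0.0166  0.    ]
 [-0.0745  0.0171 -0.    ]
 [-0.1139  0.0168 -0.    ]]
[(0, np.float64(56.2)), (3, np.float64(56.0)), (6, np.float64(55.8)), (9, np.float64(55.8)), (12, np.float64(56.0)), (15, np.float64(55.8)), (18, np.float64(55.6)), (21, np.float64(55.8)), (24, np.float64(56.0)), (27, np.float64(55.6)), (30, np.float64(55.6)), (33, np.float64(55.8)), (36, np.float64(55.8)), (39, np.float64(56.0)), (42, np.float64(55.6)), (45, np.float64(55.6)), (48, np.float64(55.6)), (51, np.float64(56.0)), (54, np.float64(55.6)), (57, np.float64(55.6)), (60, np.float64(55.6)), (63, np.float64(55.8)), (66, np.float64(55.6)), (69, np.float64(55.4)), (72, np.float64(55.4)), (75, np.float64(55.6)), (78, np.float64(55.8)), (81, np.float64(55.8)), (84, np.float64(57.2)), (87, np.float64(58.0)), (90, np.float64(58.8)), (93, np.float64(59.6)), (96, np.float64(59.8)), (99, np.float64(60.0)), (102, np.float64(60.4)), (105, np.float64(60.0)), (108, np.flo
[... 1416 characters left out ...]
9, np.float64(55.8)), (282, np.float64(56.0)), (285, np.float64(55.8)), (288, np.float64(55.8)), (291, np.float64(55.8)), (294, np.float64(56.0)), (297, np.float64(56.0)), (300, np.float64(56.0)), (303, np.float64(55.8)), (306, np.float64(56.0)), (309, np.float64(56.2)), (312, np.float64(55.8)), (315, np.float64(55.8)), (318, np.float64(56.0)), (321, np.float64(56.2)), (324, np.float64(56.0)), (327, np.float64(55.8)), (330, np.float64(56.0)), (333, np.float64(56.2)), (336, np.float64(56.0)), (339, np.float64(56.0)), (342, np.float64(56.0)), (345, np.float64(56.0)), (348, np.float64(56.2)), (351, np.float64(56.0)), (354, np.float64(56.0)), (357, np.float64(56.0))]
high spot 102.03669724770641
```

The high spot is at 102.0° and the lesser swelling at 241° (139° apart, as it should be), with the knob at 51.65°. Turning the wheel +168° takes the lesser swelling past the plunger first, then the high spot, with the dial in view at the end.

```bash
cat >> h.py <<'E'
q2=toolq(Rd,-np.pi/2); C=np.array([-.0007,0.])
def kp(a,h=.116,r=.030): return d2w([C[0]+r*np.cos(np.radians(a)),C[1]+r*np.sin(np.radians(a)),h])
def ang(): p=w2d(arm.read_tool_pos())[0]; return np.degrees(np.arctan2(p[1]-C[1],p[0]-C[0]))%360
def needle(im,t):
    hsv=cv2.cvtColor(im,cv2.COLOR_BGR2HSV)
    m=cv2.inRange(hsv,(0,120,80),(6,255,255))|cv2.inRange(hsv,(172,120,80),(180,255,255))
    dc=np.array([-.0004,-.1075,.034]); c=proj("wrist",d2w(dc),t)[0]
    d=np.zeros_like(m); cv2.circle(d,tuple(int(v) for v in c),60,255,-1)
    ys,xs=np.nonzero(m&d)
    if len(xs)<8: return None,c,len(xs)
    P=w2d(cast("wrist",np.c_[xs,ys],d2w([0,0,.035]),Rd[:,2],t))[:,:2]-dc[:2]
    far=P[np.hypot(*P.T)>.004].mean(0)
    return (-np.degrees(np.arctan2(far[1],far[0])))%360,c,len(xs)   # clockwise from deck +x
E
python3 - <<'E'
from h import *
print(w2d(load("w2")[1][0]), "needle before:",needle(*load("w1"))[0])
arm.movep(kp(51.65,.16),q2); arm.line_to(kp(51.65),.1); arm.move_gripper(0,40)
print("open",arm.read_opening(),arm.read_finger_force(),w2d(arm.read_tool_pos())[0])
for a in range(64,200,12): arm.line_to(kp(a),.12)
print(ang(),arm.read_ft_force(),arm.read_time())
for a in range(200,236,4):
    arm.line_to(kp(a),.06); im,t=look(f"s{a}"); n=needle(im,t); print(a,ang().round(1),n)
print(arm.read_time(),arm.read_ft_force(),arm.read_opening())
E
```

```text
[[3.66342283e-05 7.40492088e-02 1.99446289e-01]] needle before: 92.46947783315295
open 0.17304716903791767 39.058969616889954 [0.0185404  0.02376313 0.11678238]Traceback (most recent call last):
  File "<stdin>", line 5, in <module>
station.MotionError: the arm cannot follow that straight line within its joint ranges
```

```bash
python3 - <<'E'
from h import *
print(np.round(arm.read_joint_positions(),2),ang(),arm.read_time())
for ph in (-90,-70,-45,-20):
  print(ph)
  for a in range(52,236,30):
    j=arm.ik(kp(a),toolq(Rd,np.radians(ph))); print(a,None if j is None else np.round(j,2))
E
```

```text
[-0.01  0.57 -0.02  2.12 -1.01  0.02 -2.07] 109.746606938618 14.1417
-90
52 [-0.14  0.58  0.18  2.05 -1.01  0.15 -2.09]
82 [-0.09  0.57  0.09  2.09 -1.01  0.09 -2.08]
112 [-0.01  0.57 -0.02  2.13 -1.01  0.02 -2.07]
142 [ 0.14  0.58 -0.2   2.15  1.82  0.07  1.42]
172 [ 0.17  0.58 -0.2   2.16  2.02  0.07  1.25]
202 [ 0.2   0.58 -0.2   2.15  1.93  0.05  1.37]
232 [ 0.16  0.58 -0.1   2.12 -0.98  0.02 -1.99]
-70
52 [-0.1   0.58  0.12  2.05 -0.85  0.13 -1.89]
82 [-0.06  0.57  0.05  2.09 -0.85  0.07 -1.9 ]
112 [-0.    0.57 -0.03  2.13 -0.87  0.02 -1.86]
142 [ 0.14  0.58 -0.2   2.15  1.82  0.07  1.77]
172 [ 0.17  0.58 -0.2   2.16  2.02  0.07  1.6 ]
202 [ 0.2   0.58 -0.2   2.15  1.93  0.05  1.72]
232 [ 0.17  0.58 -0.11  2.12 -0.82  0.02 -1.8 ]
-45
52 [-0.06  0.57  0.06  2.05 -0.64  0.11 -1.66]
82 [-0.04  0.57  0.02  2.09 -0.63  0.06 -1.68]
112 [ 0.    0.57 -0.03  2.13 -0.7   0.01 -1.59]
142 [ 0.14  0.58 -0.2   2.15  1.82  0.07  2.21]
172 [ 0.17  0.58 -0.2   2.16  2.02  0.07  2.03]
202 [ 0.2   0.58 -0.2   2.15  1.93  0.05  2.16]
232 [ 0.17  0.58 -0.12  2.12 -0.62  0.02 -1.57]
-20
52 [-0.03  0.57  0.02  2.05 -0.42  0.1  -1.44]
82 [-0.02  0.57 -0.01  2.09 -0.41  0.05 -1.46]
112 [-0.01  0.57 -0.01  2.13 -1.13  0.02 -0.73]
142 [ 0.14  0.58 -0.2   2.15  1.82  0.07  2.65]
172 [ 0.17  0.58 -0.2   2.16  2.02  0.07  2.47]
202 [ 0.2   0.58 -0.2   2.15  1.93  0.05  2.6 ]
232 [ 0.18  0.58 -0.12  2.12 -0.41  0.02 -1.33]
```

Joint 6 runs into its lower limit with the tool square to the deck. I'll close the fingers along deck y instead (phi=0), where I can lean the tool back harmlessly. First I'll check which lean works for the knob and the wedge.

```bash
cat >> h.py <<'E'
def tq(tilt,phi=0.):  # tool leaning 'tilt' deg towards vertical from the deck normal, y of tool along deck y
    return (Ro.from_matrix(Rd)*Ro.from_euler('y',np.radians(tilt))*Ro.from_euler('z',phi)*Ro.from_euler('x',np.pi)).as_quat()
def tcp(g,q,L=.054): return d2w(g)-L*Ro.from_quat(q).as_matrix()[:,2]  # TCP putting grasp point at deck point g
E
python3 - <<'E'
from h import *
def g(a): return [C[0]+.03*np.cos(np.radians(a)),.03*np.sin(np.radians(a)),.0635]
for phi in (0,np.pi):
 for ti in (0,8,12,20):
  q=tq(ti,phi); R=[arm.ik(tcp(g(a),q),q) for a in range(105,240,15)]
  print("knob",phi,ti,[None if j is None else (round(j[5],2),round(j[6],2)) for j in R])
  R=[arm.ik(tcp(p,q),q) for p in ([-.115,0,.026],[-.078,0,.026],[-.11,0,.06])]
  print("wedge",[None if j is None else (round(j[5],2),round(j[6],2)) for j in R])
E
```

```text
knob 0 0 [(np.float64(0.02), np.float64(-1.28)), None, (np.float64(0.03), np.float64(0.5)), (np.float64(0.04), np.float64(0.7)), (np.float64(0.05), np.float64(0.72)), (np.float64(0.06), np.float64(0.66)), (np.float64(0.06), np.float64(0.52)), (np.float64(0.01), np.float64(2.67)), (np.float64(0.02), np.float64(-0.34))]
wedge [(np.float64(0.35), np.float64(1.92)), (np.float64(0.23), np.float64(2.01)), (np.float64(0.27), np.float64(1.92))]
knob 0 8 [(np.float64(0.27), np.float64(-1.23)), (np.float64(0.25), np.float64(-1.24)), (np.float64(0.23), np.float64(-1.25)), (np.float64(0.22), np.float64(-1.25)), (np.float64(0.21), np.float64(-1.25)), (np.float64(0.21), np.float64(-1.24)), (np.float64(0.22), np.float64(-1.23)), (np.float64(0.23), np.float64(-1.22)), (np.float64(0.25), np.float64(-1.2))]
wedge [(np.float64(0.09), np.float64(1.34)), (np.float64(0.03), np.float64(-1.15)), (np.float64(0.04), np.float64(0.48))]
knob 0 12 [(np.float64(0.39), np.float64(-1.18)), (np.float64(0.37), np.float64(-1.2)), (np.float64(0.35), np.float64(-1.21)), (np.float64(0.34), np.float64(-1.21)), (np.float64
[... 2039 characters left out ...]
 np.float64(0.59)), (np.float64(0.86), np.float64(0.61)), (np.float64(0.87), np.float64(0.64))]
wedge [(np.float64(0.23), np.float64(0.35)), (np.float64(0.87), np.float64(0.38)), (np.float64(0.63), np.float64(0.36))]
knob 3.141592653589793 20 [(np.float64(1.03), np.float64(0.7)), (np.float64(1.02), np.float64(0.7)), (np.float64(1.01), np.float64(0.69)), (np.float64(1.01), np.float64(0.7)), (np.float64(1.0), np.float64(0.71)), (np.float64(1.0), np.float64(0.72)), (np.float64(1.0), np.float64(0.74)), (np.float64(1.01), np.float64(0.76)), (np.float64(1.02), np.float64(0.78))]
wedge [(np.float64(0.94), np.float64(0.47)), (np.float64(0.97), np.float64(0.56)), (np.float64(0.91), np.float64(0.53))]
```

```bash
cat >> h.py <<'E'
q3=tq(12.)
def kg(a,h=.0635,r=.030): return tcp([C[0]+r*np.cos(np.radians(a)),C[1]+r*np.sin(np.radians(a)),h],q3)
def gang():
    p=w2d(arm.read_tool_pos()+.054*Ro.from_quat(arm.read_eef_rot()).as_matrix()[:,2])[0]
    return round(float(np.degrees(np.arctan2(p[1]-C[1],p[0]-C[0]))%360),1)
E
python3 - <<'E'
from h import *
a0=ang(); arm.line_to(kp(a0),.05); a0=ang(); arm.move_gripper(.5); p=kp(a0,.165); arm.line_to(p,.15)
arm.movep(kg(a0,.11),q3); arm.line_to(kg(a0),.1); arm.move_gripper(0,40)
print("open",arm.read_opening(),a0,gang(),arm.read_time())
for a in range(int(a0)+8,205,12): arm.line_to(kg(a),.12)
print(gang(),arm.read_ft_force(),arm.read_time())
for a in range(204,244,4):
    arm.line_to(kg(a),.06); im,t=look(f"s{a}"); n=needle(im,t); print(a,gang(),n)
print(arm.read_time(),arm.read_ft_force(),arm.read_opening())
E
```

```text
open 0.17766672770534997 109.46597920924906 108.6 17.0083
198.9 [-2.46235572  3.02602031  6.60181143] 19.0083
204 199.3 (np.float64(229.90492407632132), array([530.96452714, 183.17866986]), 74)
208 201.6 (np.float64(247.33711517887792), array([528.65768707, 184.11411751]), 74)
212 205.0 (np.float64(268.4358975610625), array([525.2302473 , 185.34837785]), 71)
216 208.5 (np.float64(286.9683734671021), array([521.57364488, 186.89932266]), 75)
220 212.3 (np.float64(302.1637086835528), array([517.66572125, 188.69500227]), 73)
224 216.3 (np.float64(311.55244597387787), array([513.54971233, 190.624882  ]), 68)
228 220.4 (np.float64(315.51829897484197), array([509.44184472, 192.99951156]), 66)
232 224.7 (np.float64(312.31075805052785), array([505.26522569, 195.57420067]), 61)
236 228.9 (np.float64(302.65142554822273), array([501.34795061, 198.30682742]), 72)
240 233.3 (np.float64(284.3714045445353), array([497.52439205, 201.32131557]), 72)
22.0083 [-4.58213347  4.17343152  5.49522964] 0.17546477306280656
```

The dial peaks at knob angle 220.6° (the sides are symmetric), about 195° of needle or 8.5 mm above rest, which is the high spot. I'll go back and approach it from the same side, then unload and release.

```bash
python3 - <<'E'
from h import *
for a in (224,214,205): arm.line_to(kg(a),.08)
print("back",gang())
for a in np.arange(219,234,1.):
    arm.line_to(kg(a),.05)
    if gang()>=220.3: break
print(a,gang(),needle(*look("p1"))[0])
arm.line_to(kg(gang()),.05); print("relaxed",gang(),needle(*look("p2"))[0])
arm.move_gripper(.5); im,t=look("p3"); print("released",needle(im,t)[0])
p=arm.read_tool_pos(); arm.line_to(p+.05*Rd[:,2],.15); im,t=look("p4"); print("up",needle(im,t)[0],arm.read_time())
# wedge via top estimate
qv=tq(25.)
arm.movep(np.array([.46,.29,.2]),qv); look("w3"); print(arm.read_time())
for ti in (8,4,0,-5,-10):
  q=tq(ti); print(ti,[None if (j:=arm.ik(tcp(p,q),q)) is None else np.round(j,2) for p in ([-.113,0,.032],[-.078,0,.030],[-.11,0,.06])])
E
```

```text
back 209.9
230.0 221.2 315.5366289465987
relaxed 220.6 314.9952528824579
released 314.68729145566715
up 314.69733831913476 27.1333
28.5083
8 [array([ 0.06,  0.66, -0.01,  2.26,  3.58,  0.08,  1.27]), array([ 0.08,  0.65, -0.06,  2.17, -0.1 ,  0.03, -1.35]), array([ 0.06,  0.59, -0.01,  2.27,  4.37,  0.04,  0.48])]
4 [array([ 0.07,  0.67, -0.01,  2.31,  3.36,  0.2 ,  1.49]), array([ 0.06,  0.65, -0.01,  2.22,  3.55,  0.1 ,  1.29]), array([ 0.07,  0.6 , -0.01,  2.32,  3.46,  0.15,  1.39])]
0 [array([ 0.07,  0.68, -0.01,  2.36,  3.32,  0.34,  1.55]), array([ 0.06,  0.66, -0.01,  2.27,  3.37,  0.23,  1.48]), array([ 0.08,  0.61, -0.01,  2.37,  3.36,  0.28,  1.51])]
-5 [None, array([ 0.07,  0.68, -0.01,  2.33,  3.32,  0.4 ,  1.54]), None]
-10 [None, array([ 0.08,  0.71, -0.01,  2.39,  3.3 ,  0.57,  1.57]), None]
```

View pics/w3.png

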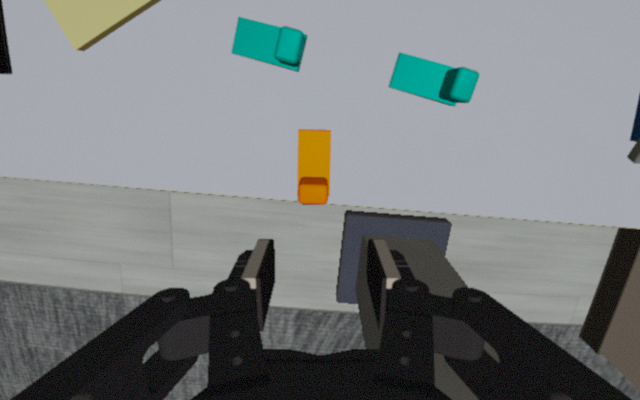

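View pics/p4.png

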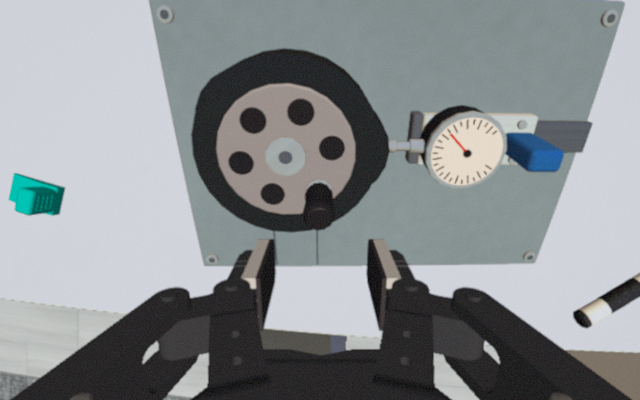

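p4 shows the high spot bearing on the plunger at (385,146), with the needle holding at about 314.7°. w3 shows the orange wedge at (314,166), thin end up and heel at (313,191) near the bench edge. The teal pieces at (268,44) and (432,80) are the look-alikes.

Next I'll measure the wedge with an enlarged crop and check reach for the carry.

```bash
python3 - <<'E'
from h import *
im,t=load("w3"); hsv=cv2.cvtColor(im,cv2.COLOR_BGR2HSV)
m=cv2.inRange(hsv,(3,150,100),(22,255,255)); c=max(cv2.findContours(m,0,2)[0],key=cv2.contourArea)
print(cv2.boundingRect(c),cv2.minAreaRect(c))
cs=[(298,129),(330,129)]; P=cast("wrist",cs,.004,tool=t); print("thin end",P,np.linalg.norm(P[0]-P[1]))
H=cast("wrist",[(301,180),(326,180),(313,190)],.036,tool=t); print("heel top",H)
cr=cv2.resize(im[100:230,250:380],(650,650),interpolation=cv2.INTER_CUBIC)[:600]; cv2.imwrite("pics/crop.png",cr)
for phi in (0,np.pi):
  for ti in (0,4):
    q=tq(ti,phi); qv=(Ro.from_euler('y',A)*Ro.from_quat(q)).as_quat(); Rv=Ro.from_quat(qv).as_matrix()
    qv=(Ro.from_matrix(Rd)*Ro.from_euler('y',np.radians(25+ti))*Ro.from_euler('z',phi)*Ro.from_euler('x',np.pi)).as_quat()
    Z=Ro.from_quat(qv).as_matrix()[:,2]
    print("==",phi,ti)
    for w in ([.43,.29,.03],[.43,.29,.12]): j=arm.ik(np.array(w)-.054*Z,qv); print("T",None if j is None else np.round(j,2))
    for p in ([-.113,0,.15],[-.113,0,.1],[-.113,0,.032],[-.078,0,.03],[-.078,0,.09]): j=arm.ik(tcp(p,q),q); print("D",None if j is None else np.round(j,2))
E
```

```text
(298, 130, 32, 74) ((313.5, 166.5), (73.0, 31.0), 90.0)
thin end [[0.50554393 0.3090945  0.004     ]
 [0.50766753 0.28411066 0.004     ]] 0.025073928641629585
heel top [[0.47272152 0.30267868 0.036     ]
 [0.47424444 0.28478594 0.036     ]
 [0.46601924 0.29350141 0.036     ]]
== 0 0
T [-0.75  0.75  0.17  2.   -0.29  0.41 -1.83]
T [-0.79  0.6   0.24  1.95 -0.23  0.62 -1.89]
D [ 0.24  0.38 -0.2   2.4   2.99  0.06  1.88]
D [ 0.09  0.51 -0.01  2.4   3.46  0.2   1.41]
D [ 0.07  0.68 -0.01  2.36  3.32  0.34  1.55]
D [ 0.06  0.66 -0.01  2.27  3.37  0.23  1.48]
D [ 0.07  0.52 -0.01  2.3   3.62  0.12  1.23]
== 0 4
T [-0.72  0.77  0.16  1.95 -0.3   0.51 -1.81]
T [-0.76  0.62  0.22  1.9  -0.25  0.71 -1.86]
D [ 0.19  0.38 -0.15  2.35  0.03  0.06 -1.45]
D [ 0.08  0.5  -0.01  2.34  3.8   0.08  1.06]
D [ 0.07  0.67 -0.01  2.31  3.36  0.2   1.49]
D [ 0.06  0.65 -0.01  2.22  3.55  0.1   1.29]
D [ 0.12  0.52 -0.1   2.25 -0.02  0.02 -1.42]
== 3.141592653589793 0
T [ 0.02  1.08 -1.15  1.98  1.22  1.03 -0.1 ]
T [ 0.03  0.88 -1.15  1.93  0.97  1.03  0.09]
D [ 0.76  0.53 -0.95  2.38  1.67  0.4   0.05]
D [ 0.8   0.78 -1.15  2.38  1.8   0.69 -0.05]
D [ 0.76  1.   -1.15  2.34  1.95  0.86 -0.1 ]
D [ 0.74  0.98 -1.15  2.25  1.86  0.82  0.01]
D [ 0.78  0.8  -1.15  2.28  1.71  0.69  0.07]
== 3.141592653589793 4
T [ 0.03  1.09 -1.15  1.93  1.13  1.05 -0.  ]
T [ 0.04  0.9  -1.15  1.88  0.89  1.07  0.17]
D [ 0.48  0.42 -0.54  2.34  1.19  0.18  0.53]
D [ 0.59  0.61 -0.76  2.33  1.69  0.38  0.04]
D [ 0.75  0.99 -1.15  2.29  1.8   0.84  0.02]
D [ 0.65  0.86 -0.96  2.2   1.72  0.63  0.09]
D [ 0.77  0.8  -1.15  2.23  1.54  0.71  0.23]
```

View pics/crop.png

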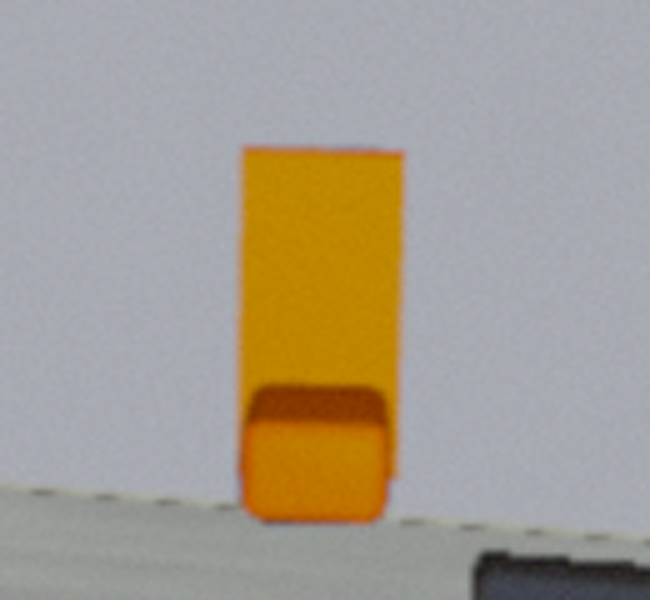

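The crop confirms an orange wedge with its thin end away from the robot, yaw equal to the deck's, and heel centre at about (0.4645, 0.293). I'll use phi=π, where the joints chain continuously, and pick it up and carry it to above the lower deck.

```bash
cat >> h.py <<'E'
q5=tq(0,np.pi); q5v=tq(25.,np.pi)
def wt(x,z,y=0.): return tcp([x,y,z],q5)
E
python3 - <<'E'
from h import *
g=np.array([.4645,.293,.054])
arm.movep(g+[0,0,.15],q5v); print(np.round(arm.read_joint_positions(),2),arm.read_time())
arm.line_to(g+[0,0,.06],.2); arm.line_to(g+[0,0,.030],.06)
arm.move_gripper(0,60); print("open",arm.read_opening(),arm.read_finger_force())
arm.line_to(g+[0,0,.15],.15)
arm.movep(wt(-.110,.10),q5); print(np.round(arm.read_joint_positions(),2),w2d(arm.read_tool_pos()),arm.read_opening(),arm.read_time())
look("w4")
E
```

```text
[-0.19  0.66 -0.65  1.82  0.52  0.84  0.56] 30.5917
open 0.24749408451534427 59.00965690612793
[ 0.8   0.78 -1.15  2.37  1.79  0.69 -0.04] [[-0.10924146  0.00063668  0.15378634]] 0.24774907231757456 34.3667
```

View pics/w4.png

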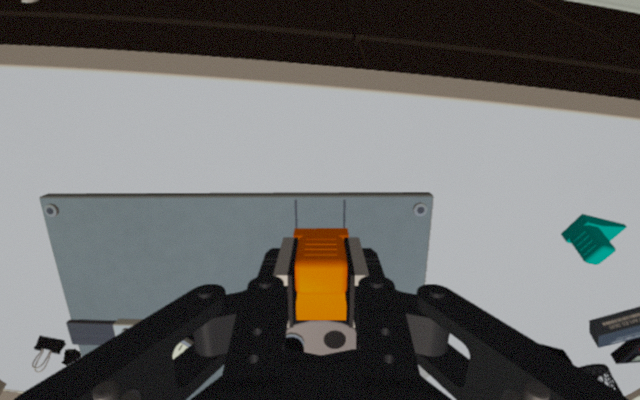

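w4 shows the wedge held at (322,270), thin end towards the wheel and lined up with the scribed lines at columns 296 and 344. I'll lower it and push.

```bash
python3 - <<'E'
from h import *
f0=np.array(arm.read_ft_force())
x0=-.111
arm.line_to(wt(x0,.045),.12); arm.line_to(wt(x0,.032),.04)
for z in (.031,.030,.029,.028,.027,.026):
    arm.line_to(wt(x0,z),.03); f=Rd.T@(np.array(arm.read_ft_force())-f0)
    if f[2]>2.5: break
print("deck",z,f.round(1),w2d(arm.read_tool_pos())[0].round(4))
for i in range(1,36):
    x=x0+.002*i
    arm.line_to(wt(x,z),.04); f=Rd.T@(np.array(arm.read_ft_force())-f0); p=w2d(arm.read_tool_pos())[0]
    if i%3==0 or f[0]<-6: print(i,round(x,4),f.round(1),p.round(4))
    if f[0]<-22: break
print(arm.read_time())
E
```

```text
deck 0.031 [-0.1 -0.5  3.7] [-1.11e-01  1.00e-04  8.52e-02]
3 -0.105 [-2.6 -0.9  7. ] [-0.1056  0.0002  0.0852]
6 -0.099 [-2.7 -0.8  7. ] [-0.0996  0.0002  0.0852]
9 -0.093 [-4.2 -0.4  7.1] [-0.0936  0.0002  0.0852]
12 -0.087 [-3.4 -0.2  7. ] [-0.0876  0.0002  0.0852]
15 -0.081 [-3.9 -1.5  6.5] [-0.0816  0.0002  0.0852]
18 -0.075 [-5.2 -0.7  7.4] [-0.0766  0.0002  0.0852]
19 -0.073 [-7.4 -0.6  8.5] [-0.0762  0.0002  0.0852]
20 -0.071 [-9.8 -0.2 10.3] [-0.0758  0.0002  0.0853]
21 -0.069 [-12.7  -0.1  12.9] [-0.0754  0.0003  0.0854]
22 -0.067 [-15.4  -1.3  14.1] [-0.0751  0.0003  0.0854]
23 -0.065 [-17.4  -1.3  17.8] [-0.0749  0.0003  0.0855]
24 -0.063 [-18.8  -1.4  18.8] [-0.0746  0.0003  0.0855]
25 -0.061 [-21.9  -1.6  20.2] [-0.0741  0.0003  0.0856]
26 -0.059 [-24.   -1.9  23. ] [-0.0739  0.0003  0.0856]
42.25
```

The wedge is jammed at about -74 mm with 24 N on it. I'll unload in place, release, retract and check.

```bash
python3 - <<'E'
from h import *
p=w2d(arm.read_tool_pos())[0]; arm.line_to(d2w(p+[.0005,0,0]),.03)
print(p.round(4),w2d(arm.read_tool_pos())[0].round(4),(Rd.T@np.array(arm.read_ft_force())).round(1))
arm.move_gripper(.45); p=w2d(arm.read_tool_pos())[0]; arm.line_to(d2w(p+[0,0,.055]),.1)
arm.line_to(d2w(p+[-.01,0,.07]),.1)
cv2.imwrite("pics/top2.png",snapshot("top"))
arm.movep(d2w([-.02,-.02,.2]),tq(12.)); im,t=look("w5"); print(needle(im,t),arm.read_time())
E
```

```text
[-0.0739  0.0003  0.0856] [-0.0756  0.0003  0.0853] [-6.6  0.5  2.6]
(np.float64(314.4807269332391), array([450.6292924 , 122.35031567]), 35) 45.7583
```

View pics/w5.png

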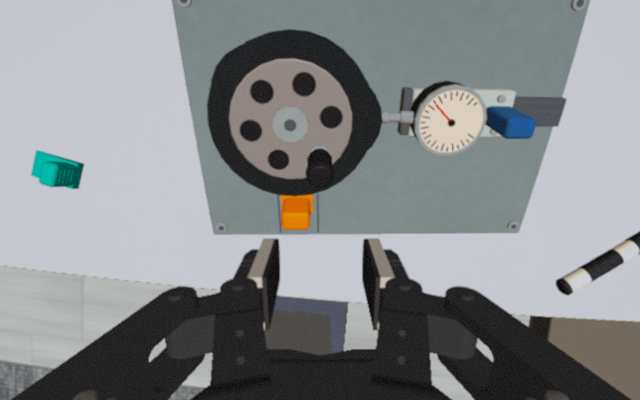

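w5 shows the wedge at (297,212) between the scribed lines under the tyre, the needle unchanged at 314.5°, and the indicator still home. One numeric check of the wedge position, then I'll hand it in.

```bash
python3 - <<'E'
from h import *
im,t=load("w5")
x=w2d(cast("wrist",[(297,206),(297,216.5)],d2w([0,0,.036]),Rd[:,2],t)); print("heel top front edge/centre",x.round(4), "blue", w2d(cast("wrist",[(512,123)],d2w([0,0,.048]),Rd[:,2],t)).round(4))
if -.084<x[1,0]<-.072: print(ticket.finish_job(), arm.read_time())
E
```

```text
heel top front edge/centre [[-0.0646 -0.0023  0.036 ]
 [-0.0739 -0.002   0.036 ]] blue [[ 0.0038 -0.1418  0.048 ]]
the job is handed in; nothing more can be done
the job is handed in; nothing more can be done
```

I handed the job in at about 46 s of the 72 s allowed, with the robot clear of everything: the indicator is home against its stop, the high spot is under the plunger (needle within about 1° of its peak), and the orange wedge is jammed under the wheel at about 24 N.

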